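Fill the marking nest with door wedges

ROBOT

A 6-joint arm with a two-finger parallel gripper is mounted at the origin on the work surface. World frame = base frame: x ahead of the robot, y to its left, z up, the work surface at z = 0. Lengths are in m, angles in rad, forces in N, time in s.
With the tool pointing down it reaches from about 0.25 to 0.775 m from the base axis. Payload 8.9 kg.
Tool frame: the origin (TCP) lies at the very end of the fingers, on their centre line; the grasp point (between the pads) lies 19 mm behind it; z points along the fingers, y is the line along which they close (so a half turn about z gives the same grasp; the last joint's range is limited). The gripper opens to 85 mm and grips with 20 to 120 N. Pads are 22 mm wide; open, the fingers measure 114 mm over their backs; the gripper's body (76 mm by 85 mm) begins 54 mm behind the grasp point. The pads swing forward as they close: fully open they stand 13 mm farther back than shut.
Start: joints at [-1.319, 0.291, -0.153, 1.127, 0, 1.431], TCP at [0.2, -0.485, 0.231] pointing down, gripper open.
Joint ranges: [-2.52, 2.52], [-0.91, 1.74], [-1.3, 1.37], [-1.96, 2.02], [-1.52, 1.47], [-3.14, 3.14]. Speed limits (rad/s): [2.22, 2.22, 2.79, 3.14, 3.14, 3.14].

INTERFACE

Orientations are given as a rotation vector (axis times angle).
In Python, from bench import arm gives the robot as it stands.
- The arm moves only by the tool move_arm, never from a script. Its argument "commands" is a list of rows, each an object of numbers: "dx", "dy", "dz": the shift along the world's x, y, z in m; "spin": the turn about the world's z in degrees; "fingers": the opening in per cent of the stroke, from 0 (shut) to 100 (fully open). In form: [{"dx": .., "dy": .., "dz": .., "spin": .., "fingers": ..}, ...]. A call has 1 to 10 rows; each row is the pose to reach, as a shift and turn from the pose commanded when the call began; what a row does not reach only later rows make up. A row lasts 1/10 s, in which the tool goes at most 50 mm and 8.59 degrees, less where a joint would pass 70% of its speed; a pose out of reach is approached as far as the arm can. A call with a gripper value outside its range is refused whole. The fingers move at their own pace and stop on an object; "grip_force" is the grip in N (left out, the last holds). Time passes only in rows, so rows that repeat a pose let the fingers close. It gives the time, the measured TCP pose, the force, the opening and the grip force at its end, in the units of the state.
- arm.read_state(): the state, without advancing time (a new reading comes with each control period).
- arm.read_camera(name): name is "scene" or "top"; returns a dict with "img" (480x640x3 uint8, blue, green, red), "K" (3x3 intrinsics, pixels), "extrinsics" (4x4, takes a point from world to camera coordinates). Camera axes: x right, y up, looking along -z (the intrinsics and any distortion apply to the point x, -y, -z); pixel columns grow to the right and rows downward; lengths in m; the calibration is good to about 2 mm. A picture is of the moment at which its call begins. There is no depth.
- arm.job_done(): hands the job in; it is judged then, once.
Trained networks look in a picture, given as the dict that the camera call returned (one of the last four; its "shot" number tells which), for a name from the list of things; names that differ only in an ending like _2 or _b are one class to them, and where a whole thing is asked for, a point or a joint stands for the part that bears it (a point fixed in the world has none). Each returns a list of dicts, best first, with "p" (0 to 1); they miss things now and then, are a little off and sometimes report something else, mostly with a low value. They report only what shows in the picture. A call takes as long as a camera call. They do not tell look-alikes from the thing itself.
- arm.spot_in(name, picture): "location" ([column, row] as shares, 0 to 1, of the picture: columns of its width, rows of its height, amid what is visible of it).
The state is a dict: "time_s": time; "qpos": joint angles; "dq": joint speeds; "joint_torque": joint torques, N m; "position": TCP position; "tcp_rot": TCP orientation; "force": force on the tool from outside, world axes, zero at the start; "moment": the same for the moment, N m; "opening": finger opening in m; "grip_force": force on a finger pad.
Only numpy, scipy, OpenCV 4.12 (cv2) and the standard library are available. Lean on these libraries where they do the work, as an engineer would, in place of code of your own. Each camera call takes 0.05 s, during which the arm holds its last target. There are 200 camera calls.

TASK

Fill the blue marking nest: two wooden door wedges are already packed against its stop; add the two loose ones, lying on the side they already lie on, so that all four lie alternately head to tail, close against one another with no gaps, flat, and fill the rectangle between the rails. Leave the two packed wedges in their places, do not disturb the other things on the bench, and let go of everything at the end.

Things in the scene. Friction and masses are not known exactly. Their poses are not given: they have to be found in the camera images.
- nest: Fixed marking nest: blue U of bars 20 high, 14 thick (stop and two rails) round a dark floor level with the bench. Origin: bench level, middle of the stop's inner face (y=0). Own y points from the stop out of the mouth, x along the stop. Rails' inner faces x=-68 and +68, straight to y=130, then lead-ins flaring out 20 degrees to y=158. Position and yaw (within 0.2 rad of the world's) vary.
- place_3 (a point): Point on the nest (x=0, y=80, floor level, nest's axes): where the origin of the third wedge belongs, that wedge's axes parallel to the nest's, flat face against loaded_2.
- place_4 (a point): Point on the nest (x=0, y=112, floor level, nest's axes): where the origin of the fourth wedge belongs, turned half round from the nest's axes, sloping face against the third's; its flat face is then at nest y=128.
- loaded_1: Wooden door wedge (pale top, dark sides) on its side: 130 long, 44 wide at the thick end, 20 at the thin, 36 high, about 0.1 kg. Origin: underside, mid-length. Own x: along the flat face, thick end x=-65, thin end +65; flat face y=-16, sloping face y=+28 (thick) to +4 (thin); z up. Packed first, loose: axes parallel to the nest's, flat face on the stop, origin at nest y=16.
- loaded_2: Wooden door wedge (pale top, dark sides) on its side: 130 long, 44 wide at the thick end, 20 at the thin, 36 high, about 0.1 kg. Origin: underside, mid-length. Own x: along the flat face, thick end x=-65, thin end +65; flat face y=-16, sloping face y=+28 (thick) to +4 (thin); z up. Packed second, loose: turned half round, origin at nest y=48, flat face (nest y=64) to the mouth.
- wedge_a: Wooden door wedge (pale top, dark sides) on its side: 130 long, 44 wide at the thick end, 20 at the thin, 36 high, about 0.1 kg. Origin: underside, mid-length. Own x: along the flat face, thick end x=-65, thin end +65; flat face y=-16, sloping face y=+28 (thick) to +4 (thin); z up. Loose, to be packed; starts flat on the bench at the mouth side (+y), within 0.5 rad of yaw 0.
- wedge_b: Wooden door wedge (pale top, dark sides) on its side: 130 long, 44 wide at the thick end, 20 at the thin, 36 high, about 0.1 kg. Origin: underside, mid-length. Own x: along the flat face, thick end x=-65, thin end +65; flat face y=-16, sloping face y=+28 (thick) to +4 (thin); z up. Loose, to be packed; starts flat on the bench at the mouth side (+y), within 0.5 rad of yaw pi.
- wedge_a_thick (a point): Centre of the thick end face of wedge_a, at x=-65, y=+6, 18 above the underside in its own frame.
- wedge_a_thin (a point): Centre of the thin end face of wedge_a, at x=+65, y=-6, 18 above the underside in its own frame.
- wedge_b_thick (a point): Centre of the thick end face of wedge_b, at x=-65, y=+6, 18 above the underside in its own frame.
- wedge_b_thin (a point): Centre of the thin end face of wedge_b, at x=+65, y=-6, 18 above the underside in its own frame.
- lens_ring: Bystander: black lens ring, 72 across, 14 high, origin under its centre.
- cleaner: Bystander: white bottle with a blue cap, 60 across, 170 high, origin under its centre.
- gauge: Bystander: aluminium gauge block 90 x 45 x 30 high, origin under its centre.
Mind the look-alikes: they are no part of the job. Leave any pink look-alike of the wedge_b alone.

How it is judged:
At the end, for the whole second after the job is handed in: The loose wedges are third (parallel to the first) and fourth (half round) in the nest, both end centres within 5 mm of their ideal distance from the stop, middle within 8 mm of the centre line; all four flat (underside under 4 mm up, tilt under 0.08 rad), at rest; the packed two moved under 7 mm (((y of wedge_a_thick in the frame of nest between 0.081 and 0.091 m and y of wedge_a_thin in the frame of nest between 0.069 and 0.079 m and x of wedge_a_thin in the frame of nest above 0.04 m and x of wedge_a in the frame of nest between -0.008 and 0.008 m and y of wedge_b_thick in the frame of nest between 0.101 and 0.111 m and y of wedge_b_thin in the frame of nest between 0.113 and 0.123 m and x of wedge_b_thin in the frame of nest below -0.04 m and x of wedge_b in the frame of nest between -0.008 and 0.008 m) or (y of wedge_b_thick in the frame of nest between 0.081 and 0.091 m and y of wedge_b_thin in the frame of nest between 0.069 and 0.079 m and x of wedge_b_thin in the frame of nest above 0.04 m and x of wedge_b in the frame of nest between -0.008 and 0.008 m and y of wedge_a_thick in the frame of nest between 0.101 and 0.111 m and y of wedge_a_thin in the frame of nest between 0.113 and 0.123 m and x of wedge_a_thin in the frame of nest below -0.04 m and x of wedge_a in the frame of nest between -0.008 and 0.008 m)) and height (world z) of each of wedge_a, wedge_b, loaded_1, loaded_2 below 0.004 m and angle between each of wedge_a, wedge_b, loaded_1, loaded_2's own z axis and vertical below 0.08 rad and linear speed of each of wedge_a, wedge_b, loaded_1, loaded_2 below 0.02 m/s and distance of each of loaded_1, loaded_2 from where it was at the start of the episode below 0.007 m); the robot touches nothing.
It fails at once if a bystander (lens ring, bottle, gauge block) is moved by more than 40 mm (distance of any of lens_ring, cleaner, gauge from where it was at the start of the episode above 0.04 m).
It also fails if it takes over 61 s, if anything falls off the work surface, if the arm or the gripper's body presses on something with over 40 N, if the wrist force passes 120 N, or if a joint passes its speed limit or range.

## Working session

There is one attempt and no reset: what is moved stays moved. The work goes in short steps, Python scripts to look and compute and a tool call to move; the robot and the scene stay as the last step left them, time stands still between calls to the robot, and variables do not carry over. Pictures are saved under pics/ and viewed, at most 10 in all, crops included, and the job is handed in when it is done.

Besides the shell and the picture viewer there is one more tool, called after "Call:" by a JSON object that holds its "fn" and its "kwargs", one argument or row to a line. move_arm: Moves the arm, as the interface text tells. Its arguments: {"type":"object","properties":{"commands":{"type":"array"},"grip_force":{"type":"number"}},"required":["commands"]}

```bash
mkdir -p pics; ls; python3 - <<'E'
from bench import arm
import cv2,numpy as np
for n in("scene","top"):
    p=arm.read_camera(n); cv2.imwrite(f"pics/{n}0.png",p["img"])
    print(n,p["K"].tolist(),np.round(p["extrinsics"],4).tolist(),[k for k in p])
    for t in("nest","wedge_a","loaded_1","wedge_a_thick","wedge_a_thin","lens_ring","cleaner","gauge"):
        print(t,[(round(d["location"][0]*640),round(d["location"][1]*480),round(d["p"],2)) for d in arm.spot_in(t,p)])
s=arm.read_state();print(s)
E
```

```text
pics
scene [[540.6526562616782, 0.0, 324.5096338563861], [0.0, 540.6526562616782, 237.6503867634875], [0.0, 0.0, 1.0]] [[0.6605, 0.7507, -0.0166, -0.384], [-0.5666, 0.5128, 0.645, 0.2623], [0.4927, -0.4166, 0.764, -1.4165], [0.0, 0.0, 0.0, 1.0]] ['img', 'K', 'extrinsics', 'shot']
nest [(273, 303, 0.6), (257, 305, 0.27)]
wedge_a [(462, 137, 0.94), (413, 159, 0.73), (334, 195, 0.69)]
loaded_1 [(235, 303, 0.82), (255, 306, 0.74), (414, 160, 0.36), (272, 300, 0.16)]
wedge_a_thick [(328, 198, 0.87), (412, 160, 0.38)]
wedge_a_thin [(331, 198, 0.68)]
lens_ring [(396, 249, 0.9)]
cleaner [(118, 290, 0.56)]
gauge [(147, 349, 0.84), (391, 265, 0.37)]
top [[443.4024334698825, 0.0, 324.3396528463567], [0.0, 443.4024334698825, 230.44534250801323], [0.0, 0.0, 1.0]] [[-0.0037, -1.0, -0.0056, 0.0723], [0.9911, -0.0044, 0.1333, -0.5483], [-0.1333, -0.0051, 0.9911, -1.0524], [0.0, 0.0, 0.0, 1.0]] ['img', 'K', 'extrinsics', 'shot']
nest [(398, 230, 0.77)]
wedge_a [(202, 252, 0.75), (292, 276, 0.72), (138, 248, 0.71), (503, 248, 0.53)]
loaded_1 [(433, 234, 0.82), (421, 219, 0.62), (201, 251, 0.28), (313,
[... 161 characters left out ...]
99, 247, 0.88), (397, 229, 0.23)]
{'time_s': 0.9, 'qpos': array([-1.31926559e+00,  2.90691144e-01, -1.53381390e-01,  1.12669924e+00,
        1.10428165e-07,  1.43151388e+00]), 'dq': array([ 0.00076096,  0.00122838,  0.00084814, -0.00084166, -0.00040019,
       -0.00099863]), 'joint_torque': array([-1.20518693e-03, -5.37014973e+01,  3.31642842e+01,  1.40590295e-03,
       -3.19858445e-04,  8.56868922e-06]), 'position': array([ 0.2000083 , -0.4854195 ,  0.23131667]), 'tcp_rot': array([3.08178035e+00, 6.09983852e-01, 2.33622251e-06]), 'force': array([-0.19240043, -0.02639486, -0.38956426]), 'moment': array([0.04875952, 0.03930154, 0.00257974]), 'grip_force': 0.0, 'opening': 0.08541680920847813}
```

View both.

View pics/scene0.png

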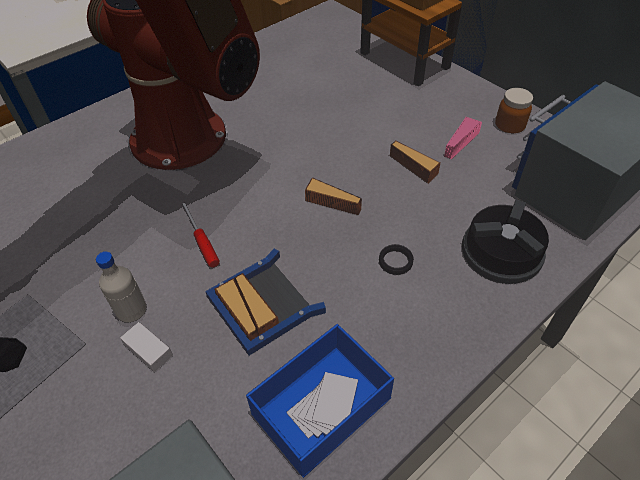

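View pics/top0.png

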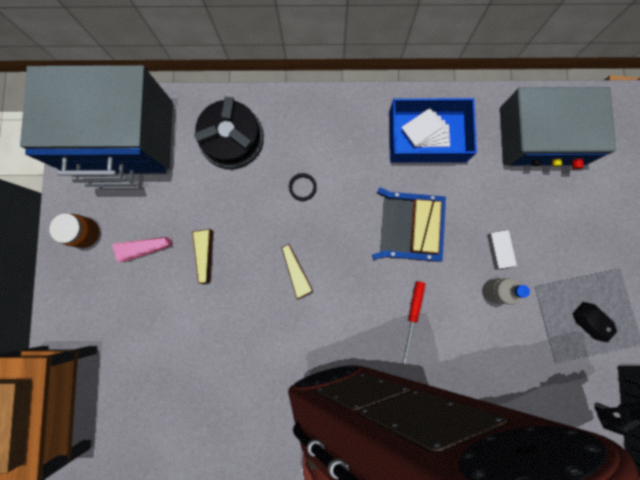

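The top view shows three wedge-like things:
- (297,271) is wooden with its thick end at the bottom (world -x), so yaw is about 0 and it is wedge_a.
- (202,255) is wooden with its thick end at the top, so yaw is about pi and it is wedge_b.
- (141,248) is pink, so it is the look-alike and I leave it alone.

The nest is at (410,226) with its mouth to the left (+y). The lens ring is at (302,187) and the gauge at (502,249). Next I fit the tops in both views.

```bash
cat > h.py <<'E'
import cv2,numpy as np
from scipy.optimize import least_squares
W=np.array([[-65,-16],[65,-16],[65,4],[-65,28]])/1e3
R=np.array([[-65,0],[65,0],[65,64],[-65,64]])/1e3
def proj(p,P):
    E=p["extrinsics"];c=P@E[:3,:3].T+E[:3,3]; c=c*[1,-1,-1]
    q=c@p["K"].T; return q[:,:2]/q[:,2:]
def back(p,uv,z):
    E=p["extrinsics"];d=np.linalg.inv(p["K"])@np.array([uv[0],uv[1],1.]);d=E[:3,:3].T@(d*[1,-1,-1]);o=-E[:3,:3].T@E[:3,3]
    return o+d*(z-o[2])/d[2]
def tf(pose,M,z):
    c,s=np.cos(pose[2]),np.sin(pose[2]);return np.c_[M@np.array([[c,s],[-s,c]])+pose[:2],np.full(len(M),z)]
def mask(p,close=0):
    h=cv2.cvtColor(p["img"],cv2.COLOR_BGR2HSV); m=cv2.inRange(h,(10,60,140),(35,255,255))
    return cv2.morphologyEx(m,cv2.MORPH_CLOSE,np.ones((close,close),np.uint8)) if close else m
def blob(m,uv):
    cs,_=cv2.findContours(m,cv2.RETR_EXTERNAL,cv2.CHAIN_APPROX_NONE)
    cs=[c for c in cs if cv2.contourArea(c)>100]
    c=min(cs,key=lambda c:np.hypot(*(c[:,0].mean(0)-uv))); return c[:,0].astype(float),cv2.contourArea(c)
def fit(p,pts,M,yaw0,z=.036):
    x0=[*back(p,pts.mean(0),z)[:2],yaw0]
    if M is R: x0[:2]=np.array(x0[:2])-[-.032*np.sin(yaw0),.032*np.cos(yaw0)]
    def f(x):
        q=proj(p,tf(x,M,z)).astype(np.float32).reshape(-1,1,2)
        return [cv2.pointPolygonTest(q,tuple(map(float,t)),True)-.5 for t in pts]
    r=least_squares(f,x0,x_scale=[.01,.01,.1],diff_step=1e-3,loss="soft_l1"); return r.x,np.sqrt(np.mean(np.square(r.fun)))
E
python3 - <<'E'
from bench import arm
from h import *
g={"scene":dict(a=(333,195),b=(415,158),n=(248,305)),"top":dict(a=(297,271),b=(202,255),n=(427,226))}
ps={}
for n in g:
    p=arm.read_camera(n);ps[n]=p
    cv2.imwrite(f"pics/m_{n}.png",mask(p))
    for k,uv in g[n].items():
        pts,ar=blob(mask(p,7 if k=="n" else 0),uv)
        print(n,k,pts.mean(0).round(1),ar,*fit(p,pts,R if k=="n" else W,{"a":0,"b":np.pi,"n":0}[k]))
t=ps["top"]["img"]
a=cv2.resize(t[170:310,100:330],(690,420),interpolation=cv2.INTER_CUBIC)
cv2.imwrite("pics/crop.png",a)
E
```

```text
scene a [332.4 191.5] 382.5 [0.45919398 0.1425442  0.        ] 4.3093409782854
scene b [415.5 155.1] 333.0 [0.48414926 0.37209787 3.29633362] 0.8337888931797147
scene n [245.4 303.6] 1576.5 [ 0.55380951 -0.21324792 -0.0885675 ] 1.4042458597670548
top a [295.2 272. ] 565.5 [0.46032507 0.13880829 0.        ] 4.890999705427038
top b [200.8 254.1] 567.5 [0.4877922  0.37230709 3.2931775 ] 0.5438622560013032
top n [426.9 225.6] 1194.0 [ 0.56029525 -0.21379151  0.        ] 1.2529366776610895
```

View pics/crop.png

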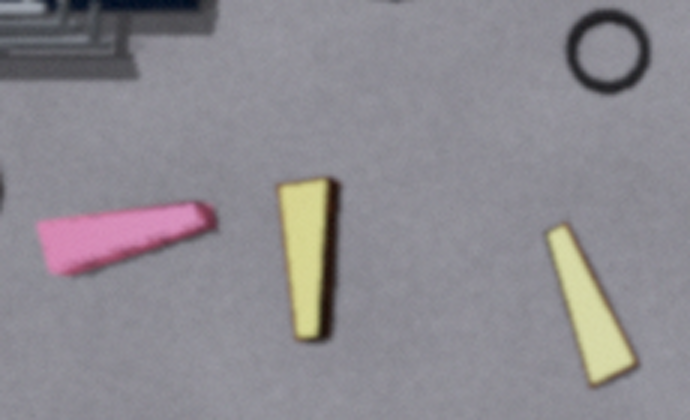

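View pics/m_scene.png

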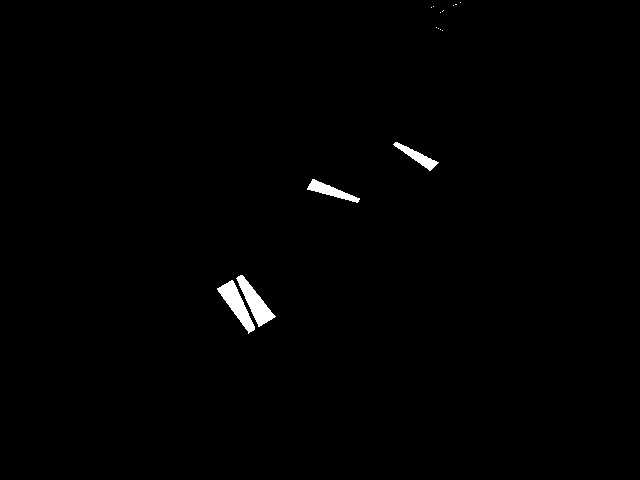

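The crop shows wooden wedges a at (590,305) and b at (305,260), with the pink look-alike apart from them at (125,238). The mask shows four clean wooden tops. I'll refit jointly over both views with height and border inset left free, and fit the nest's blue bars too.

```bash
cat >> h.py <<'E'
def jfit(items,M,yaw0,z=None):
    """items: [(picture, contour)]; solves x,y,yaw,(z),inset per view"""
    p,pts=items[0]; n=len(items)
    x0=np.r_[back(p,pts.mean(0),.036)[:2],yaw0,.036,[.8]*n]
    def f(x):
        r=[]
        for i,(p,pts) in enumerate(items):
            q=proj(p,tf(x[:3],M,z if z is not None else x[3])).astype(np.float32).reshape(-1,1,2)
            r+=[cv2.pointPolygonTest(q,tuple(map(float,t)),True)-x[4+i] for t in pts]
        return r
    def jac(x):
        st=[5e-4,5e-4,5e-3,1e-3]+[.1]*n; J=[]
        for i,s in enumerate(st):
            e=np.zeros(len(x));e[i]=s;J.append((np.array(f(x+e))-np.array(f(x-e)))/2/s)
        return np.array(J).T
    r=least_squares(f,x0,jac=jac,x_scale=[.01,.01,.1,.01]+[1]*n,loss="soft_l1");return r.x,np.sqrt(np.mean(np.square(r.fun)))
E
python3 - <<'E'
from bench import arm
from h import *
np.set_printoptions(precision=4,suppress=True)
g={"scene":dict(a=(333,195),b=(415,158),l1=(236,305),l2=(254,300)),"top":dict(a=(297,271),b=(202,255),l1=(433,226),l2=(421,226))}
p={n:arm.read_camera(n) for n in g}
for k,y in(("a",.1),("b",3.2),("l1",-.05),("l2",3.1)):
    it=[(p[n],blob(mask(p[n]),g[n][k])[0]) for n in g]
    print(k,*jfit(it,W,y),"z free")
    for i in it: print("   ",*jfit([i],W,y,.036))
# blue rails in top view
q=p["top"];h=cv2.cvtColor(q["img"],cv2.COLOR_BGR2HSV);m=cv2.inRange(h,(100,120,40),(125,255,255))
c,_=blob(m,(412,226));f=np.array([back(q,u,.02)[:2] for u in c])
for nm in("top","scene"):
    q=p[nm];h=cv2.cvtColor(q["img"],cv2.COLOR_BGR2HSV);m=cv2.inRange(h,(100,120,40),(125,255,255))
    c,a=blob(m,(412,226) if nm=="top" else (262,305));c=c.astype(int);x,y,w,hh=cv2.boundingRect(c);print(nm,a,x,y,w,hh)
    cr=q["img"][y-10:y+hh+10,x-10:x+w+10];cv2.imwrite(f"pics/nest_{nm}.png",cv2.resize(cr,None,fx=5,fy=5,interpolation=cv2.INTER_CUBIC)[:600,:800])
E
```

```text
a [0.4523 0.1426 0.4756 0.0381 1.5121 1.0776] 0.3035667780515909 z free
    [0.4502 0.1437 0.476  0.036  1.494 ] 0.2795980675303826
    [ 0.4527  0.1429  0.4757 -0.4301  1.0575] 0.30142133186823356
b [0.4868 0.3719 3.2925 0.0368 1.2831 0.9548] 0.3367198527972371 z free
    [0.4844 0.3722 3.2951 0.036  1.2915] 0.26457949731555946
    [0.4875 0.3723 3.2919 0.036  0.9461] 0.2937997178370397
l1 [ 0.5573 -0.1983 -0.092   0.0371  1.943   1.2194] 0.3671023855152719 z free
    [ 0.5558 -0.1981 -0.0905  0.0269  1.917 ] 0.2803994011105451
    [ 0.5586 -0.1983 -0.0942  0.036   1.2146] 0.3025728988603007
l2 [ 0.5604 -0.1656  3.0513  0.0368  1.9441  1.1532] 0.3595111881931217 z free
    [ 0.5592 -0.1655  3.052   0.036   1.9334] 0.2644456697151917
    [ 0.5617 -0.1655  3.05    0.036   1.1571] 0.3017888980683232
top 212.5 430 196 16 65
scene 1038.5 206 284 120 67
```

View pics/nest_top.png

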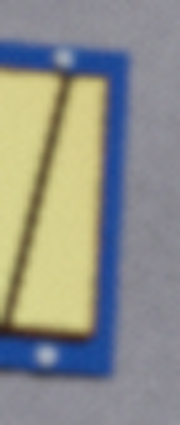

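```bash
python3 - <<'E'
from bench import arm
from h import *
np.set_printoptions(precision=1,suppress=True,linewidth=200)
p=arm.read_camera("top")
l=np.array([.5595,-.18195]); yaw=-.091   # mean of loaded origins = nest y 32
ey=np.array([-np.sin(yaw),np.cos(yaw)]);ex=np.array([ey[1],-ey[0]]);o=l-.032*ey;print(o)
im=p["img"].astype(np.float32);b=im[...,0]-im[...,2]
X=np.arange(-95,95,1.)/1e3
for z in(.02,0.):
    Y=np.arange(75,126,2)/1e3
    P=np.array([[*(o+x*ex+y*ey),z] for y in Y for x in X]);uv=proj(p,P).astype(np.float32)
    prof=cv2.remap(b,uv[:,0].reshape(len(Y),-1),uv[:,1].reshape(len(Y),-1),cv2.INTER_LINEAR)
    for nm,pr in(("75-100",prof[:13].mean(0)),("100-125",prof[13:].mean(0))):
        t=pr.max()/2;i=np.where((pr[:-1]<t)!=(pr[1:]<t))[0]
        print(z,nm,[round(1e3*X[j]+(t-pr[j])/(pr[j+1]-pr[j]),1) for j in i])
E
```

```text
[ 0.6 -0.2]
0.02 75-100 [np.float64(-81.9), np.float64(-67.1), np.float64(67.2), np.float64(82.0)]
0.02 100-125 [np.float64(-82.9), np.float64(-66.1), np.float64(66.1), np.float64(82.9)]
0.0 75-100 [np.float64(-80.2), np.float64(-65.1), np.float64(71.5), np.float64(86.7)]
0.0 100-125 [np.float64(-81.2), np.float64(-64.1), np.float64(70.6), np.float64(87.7)]
```

The nest fits at origin (0.5566, -0.2138) with yaw -0.091, and the rails sit symmetrically about it. wedge_a is at (0.4518, 0.1430) with yaw 0.476, and wedge_b is at (0.4862, 0.3722) with yaw 3.293. The two views put the tops about 37 mm up, as expected. Next I move above wedge_a.

Call:
{"fn": "move_arm", "kwargs": {
  "commands": [
    {"dx": 0.252, "dy": 0.628, "spin": -0.4},
    {"dx": 0.252, "dy": 0.628, "spin": -0.4},
    {"dx": 0.252, "dy": 0.628, "spin": -0.4},
    {"dx": 0.252, "dy": 0.628, "spin": -0.4},
    {"dx": 0.252, "dy": 0.628, "spin": -0.4},
    {"dx": 0.252, "dy": 0.628, "spin": -0.4},
    {"dx": 0.252, "dy": 0.628, "spin": -0.4},
    {"dx": 0.252, "dy": 0.628, "spin": -0.4},
    {"dx": 0.252, "dy": 0.628, "spin": -0.4},
    {"dx": 0.252, "dy": 0.628, "spin": -0.4}
  ]
}}

```text
invalid input
```

Call:
{"fn": "move_arm", "kwargs": {
  "commands": [
    {"dx": 0.252, "dy": 0.628, "dz": 0, "spin": -0.4, "fingers": 100},
    {"dx": 0.252, "dy": 0.628, "dz": 0, "spin": -0.4, "fingers": 100},
    {"dx": 0.252, "dy": 0.628, "dz": 0, "spin": -0.4, "fingers": 100},
    {"dx": 0.252, "dy": 0.628, "dz": 0, "spin": -0.4, "fingers": 100},
    {"dx": 0.252, "dy": 0.628, "dz": 0, "spin": -0.4, "fingers": 100},
    {"dx": 0.252, "dy": 0.628, "dz": 0, "spin": -0.4, "fingers": 100},
    {"dx": 0.252, "dy": 0.628, "dz": 0, "spin": -0.4, "fingers": 100},
    {"dx": 0.252, "dy": 0.628, "dz": 0, "spin": -0.4, "fingers": 100},
    {"dx": 0.252, "dy": 0.628, "dz": 0, "spin": -0.4, "fingers": 100},
    {"dx": 0.252, "dy": 0.628, "dz": 0, "spin": -0.4, "fingers": 100}
  ],
  "grip_force": 40
}}

```text
time_s: 2.15
position: [0.3867, -0.0194, 0.2317]
tcp_rot: [3.083, 0.599, 0.002]
force: [1.7, -0.1, 0.2]
opening: 0.0854
grip_force: 0.0
```

Call:
{"fn": "move_arm", "kwargs": {
  "commands": [
    {"dx": 0.0655, "dy": 0.1635, "dz": 0, "spin": 0, "fingers": 100},
    {"dx": 0.0655, "dy": 0.1635, "dz": 0, "spin": 0, "fingers": 100},
    {"dx": 0.0655, "dy": 0.1635, "dz": 0, "spin": 0, "fingers": 100},
    {"dx": 0.0655, "dy": 0.1635, "dz": 0, "spin": 0, "fingers": 100},
    {"dx": 0.0655, "dy": 0.1635, "dz": -0.05, "spin": 0, "fingers": 100},
    {"dx": 0.0655, "dy": 0.1635, "dz": -0.1, "spin": 0, "fingers": 100},
    {"dx": 0.0655, "dy": 0.1635, "dz": -0.15, "spin": 0, "fingers": 100},
    {"dx": 0.0655, "dy": 0.1635, "dz": -0.15, "spin": 0, "fingers": 100},
    {"dx": 0.0655, "dy": 0.1635, "dz": -0.15, "spin": 0, "fingers": 100}
  ]
}}

```text
time_s: 3.05
position: [0.4514, 0.1421, 0.0819]
tcp_rot: [-3.084, -0.599, 0.002]
force: [0.1, -0.1, 0.3]
opening: 0.0855
grip_force: 0.0
```

Call:
{"fn": "move_arm", "kwargs": {
  "commands": [
    {"dx": 0.0005, "dy": 0.001, "dz": -0.04, "spin": 0, "fingers": 100},
    {"dx": 0.0005, "dy": 0.001, "dz": -0.076, "spin": 0, "fingers": 100},
    {"dx": 0.0005, "dy": 0.001, "dz": -0.076, "spin": 0, "fingers": 100},
    {"dx": 0.0005, "dy": 0.001, "dz": -0.076, "spin": 0, "fingers": 0},
    {"dx": 0.0005, "dy": 0.001, "dz": -0.076, "spin": 0, "fingers": 0},
    {"dx": 0.0005, "dy": 0.001, "dz": -0.076, "spin": 0, "fingers": 0},
    {"dx": 0.0005, "dy": 0.001, "dz": -0.076, "spin": 0, "fingers": 0},
    {"dx": 0.0005, "dy": 0.001, "dz": -0.076, "spin": 0, "fingers": 0},
    {"dx": 0.0005, "dy": 0.001, "dz": -0.076, "spin": 0, "fingers": 0},
    {"dx": 0.0005, "dy": 0.001, "dz": -0.076, "spin": 0, "fingers": 0}
  ]
}}

```text
time_s: 4.05
position: [0.4535, 0.1433, 0.0071]
tcp_rot: [3.084, 0.599, 0.004]
force: [-2.1, -0.2, 14.3]
opening: 0.0321
grip_force: 38.1
```

Call:
{"fn": "move_arm", "kwargs": {
  "commands": [
    {"dx": 0, "dy": 0, "dz": 0.04, "spin": 0, "fingers": 0},
    {"dx": 0, "dy": 0, "dz": 0.09, "spin": 0, "fingers": 0},
    {"dx": 0.118, "dy": -0.1975, "dz": 0.09, "spin": -32.5, "fingers": 0},
    {"dx": 0.118, "dy": -0.1975, "dz": 0.09, "spin": -32.5, "fingers": 0},
    {"dx": 0.118, "dy": -0.1975, "dz": 0.09, "spin": -32.5, "fingers": 0},
    {"dx": 0.118, "dy": -0.1975, "dz": 0.09, "spin": -32.5, "fingers": 0},
    {"dx": 0.118, "dy": -0.1975, "dz": 0.09, "spin": -32.5, "fingers": 0},
    {"dx": 0.118, "dy": -0.1975, "dz": 0.09, "spin": -32.5, "fingers": 0},
    {"dx": 0.118, "dy": -0.1975, "dz": 0.09, "spin": -32.5, "fingers": 0},
    {"dx": 0.118, "dy": -0.1975, "dz": 0.09, "spin": -32.5, "fingers": 0}
  ]
}}

```text
time_s: 5.05
position: [0.5694, -0.0534, 0.0954]
tcp_rot: [-3.128, 0.286, 0.001]
force: [-0.0, -0.1, -1.6]
opening: 0.0322
grip_force: 40.6
```

```bash
python3 - <<'E'
from bench import arm
import cv2
s=arm.read_state();print(s["position"],s["tcp_rot"],s["opening"])
p=arm.read_camera("scene");cv2.imwrite("pics/held_a.png",cv2.resize(p["img"][130:370,180:500],None,fx=2.4,fy=2.4))
E
```

```text
[ 0.56937663 -0.05338985  0.09542988] [-3.12809609e+00  2.86367455e-01  1.30382004e-03] 0.03217938423390667
```

View pics/held_a.png

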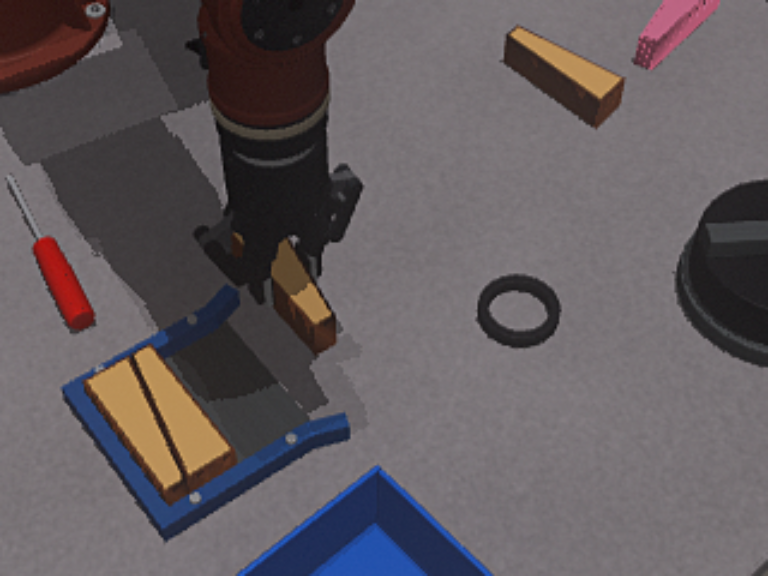

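Call:
{"fn": "move_arm", "kwargs": {
  "commands": [
    {"dx": 0.0034, "dy": -0.001, "dz": -0.04, "spin": 0, "fingers": 0},
    {"dx": 0.0034, "dy": -0.001, "dz": -0.07, "spin": 0, "fingers": 0},
    {"dx": 0.0034, "dy": -0.001, "dz": -0.0864, "spin": 0, "fingers": 0},
    {"dx": 0.0034, "dy": -0.001, "dz": -0.0864, "spin": 0, "fingers": 0},
    {"dx": 0.0025, "dy": -0.011, "dz": -0.0864, "spin": 0, "fingers": 0},
    {"dx": 0.0016, "dy": -0.021, "dz": -0.0864, "spin": 0, "fingers": 0},
    {"dx": 0.0007, "dy": -0.031, "dz": -0.0864, "spin": 0, "fingers": 0},
    {"dx": -0.0002, "dy": -0.041, "dz": -0.0864, "spin": 0, "fingers": 0},
    {"dx": -0.001, "dy": -0.049, "dz": -0.0864, "spin": 0, "fingers": 0},
    {"dx": -0.001, "dy": -0.049, "dz": -0.0864, "spin": 0, "fingers": 0}
  ]
}}

```text
time_s: 6.1
position: [0.5692, -0.1048, 0.0091]
tcp_rot: [3.128, -0.29, 0.001]
force: [-1.1, 0.1, -0.7]
opening: 0.032
grip_force: 41.5
```

Call:
{"fn": "move_arm", "kwargs": {
  "commands": [
    {"dx": 0, "dy": 0, "dz": -0.002, "spin": 0, "fingers": 0},
    {"dx": 0, "dy": 0, "dz": -0.002, "spin": 0, "fingers": 53},
    {"dx": 0, "dy": 0, "dz": -0.002, "spin": 0, "fingers": 53},
    {"dx": 0, "dy": 0, "dz": -0.002, "spin": 0, "fingers": 53},
    {"dx": 0, "dy": 0, "dz": -0.002, "spin": 0, "fingers": 53},
    {"dx": 0, "dy": 0, "dz": 0.03, "spin": 0, "fingers": 53},
    {"dx": 0, "dy": 0, "dz": 0.07, "spin": 0, "fingers": 53},
    {"dx": 0, "dy": 0.03, "dz": 0.07, "spin": -5.2, "fingers": 0},
    {"dx": -0.0016, "dy": 0.0557, "dz": 0.07, "spin": -5.2, "fingers": 0},
    {"dx": -0.0016, "dy": 0.0557, "dz": 0.07, "spin": -5.2, "fingers": 0}
  ]
}}

```text
time_s: 7.1
position: [0.5621, -0.0616, 0.0783]
tcp_rot: [-3.103, 0.385, 0.001]
force: [0.0, -0.3, -0.5]
opening: 0.0021
grip_force: 0.0
```

```bash
python3 - <<'E'
from bench import arm
from h import *
s=arm.read_state();print(s["position"],s["tcp_rot"],s["opening"])
o=np.array([.5566,-.2138]);yaw=-.091;ey=np.array([-np.sin(yaw),np.cos(yaw)]);ex=np.array([ey[1],-ey[0]])
g=np.array([*(o+.108*ey),.036])
for n in("scene","top"):
    p=arm.read_camera(n);pts,a=blob(mask(p),proj(p,g[None])[0])
    x,r=jfit([(p,pts)],W,yaw,.036);d=x[:2]-o;print(n,a,d@ex,d@ey,x[2]-yaw,r)
E
```

```text
[ 0.56209125 -0.06158651  0.07830032] [-3.10278215e+00  3.84843237e-01  7.24921722e-04] 0.0021094616472764945
scene 212.5 0.0590132658778817 0.1069560005641227 -0.0016122043273000541 0.6800934258841985
top 590.5 -0.11960961103568848 0.5780412338068099 0.14882157347073155 2.465572035376636
```

Call:
{"fn": "move_arm", "kwargs": {
  "commands": [
    {"dx": 0, "dy": 0, "dz": 0, "spin": 0, "fingers": 0},
    {"dx": 0, "dy": 0, "dz": 0, "spin": 0, "fingers": 0}
  ]
}}

```text
time_s: 7.4
position: [0.5634, -0.064, 0.0784]
tcp_rot: [-3.103, 0.389, -0.001]
force: [-0.3, -0.3, 1.0]
opening: 0.0001
grip_force: 0.0
```

Call:
{"fn": "move_arm", "kwargs": {
  "commands": [
    {"dx": 0.0042, "dy": 0.015, "dz": 0, "spin": -1.3, "fingers": 0},
    {"dx": 0.0042, "dy": 0.015, "dz": 0, "spin": -1.3, "fingers": 0},
    {"dx": 0.0042, "dy": 0.015, "dz": -0.035, "spin": -1.3, "fingers": 0},
    {"dx": 0.0042, "dy": 0.015, "dz": -0.068, "spin": -1.3, "fingers": 0},
    {"dx": 0.0042, "dy": 0.015, "dz": -0.068, "spin": -1.3, "fingers": 0},
    {"dx": 0.0033, "dy": 0.005, "dz": -0.068, "spin": -1.3, "fingers": 0},
    {"dx": 0.0028, "dy": 0.0, "dz": -0.068, "spin": -1.3, "fingers": 0},
    {"dx": 0.0024, "dy": -0.005, "dz": -0.068, "spin": -1.3, "fingers": 0},
    {"dx": 0.0019, "dy": -0.01, "dz": -0.068, "spin": -1.3, "fingers": 0},
    {"dx": 0.0019, "dy": -0.01, "dz": -0.068, "spin": -1.3, "fingers": 0}
  ]
}}

```text
time_s: 8.4
position: [0.5656, -0.0756, 0.0117]
tcp_rot: [-3.098, 0.419, -0.005]
force: [-0.4, 0.2, 0.0]
opening: 0.0001
grip_force: 0.0
```

Call:
{"fn": "move_arm", "kwargs": {
  "commands": [
    {"dx": -0.0004, "dy": -0.004, "dz": 0, "spin": 0, "fingers": 0},
    {"dx": -0.0007, "dy": -0.008, "dz": 0, "spin": 0, "fingers": 0},
    {"dx": -0.0011, "dy": -0.012, "dz": 0, "spin": 0, "fingers": 0},
    {"dx": -0.0015, "dy": -0.016, "dz": 0, "spin": 0, "fingers": 0},
    {"dx": -0.0018, "dy": -0.02, "dz": 0, "spin": 0, "fingers": 0},
    {"dx": -0.0022, "dy": -0.024, "dz": 0, "spin": 0, "fingers": 0},
    {"dx": -0.0022, "dy": -0.024, "dz": 0, "spin": 0, "fingers": 0}
  ]
}}

```text
time_s: 9.1
position: [0.5628, -0.0998, 0.0108]
tcp_rot: [-3.098, 0.419, -0.003]
force: [0.3, 0.5, -0.0]
opening: 0.0002
grip_force: 0.0
```

```bash
cat > see.py <<'E'
import sys
from bench import arm
from h import *
s=arm.read_state();o=np.array([.5566,-.2138]);yaw=-.091;ey=np.array([-np.sin(yaw),np.cos(yaw)]);ex=np.array([ey[1],-ey[0]])
d=s["position"][:2]-o;print("tcp nest mm",(d@ex*1e3).round(1),(d@ey*1e3).round(1),"z",s["position"][2],"F",s["force"],"t",s["time_s"])
def look(items):
  for n in("scene","top"):
    p=arm.read_camera(n)
    for y,a in items:
        pts,A=blob(mask(p),proj(p,np.array([[*(o+y*ey),.036]]))[0]);x,r=jfit([(p,pts)],W,yaw+a,.036);e=x[:2]-o
        print(n,A,"x %.1f y %.1f yaw %.3f rms %.2f"%(e@ex*1e3,e@ey*1e3,x[2]-yaw-a,r))
if __name__=="__main__":
    look([(float(v.split(",")[0]),float(v.split(",")[1])) for v in sys.argv[1:]])
E
python3 see.py .085,0
```

```text
tcp nest mm -4.2 114.1 z 0.010846896429248968 F [ 0.27368366  0.49095175 -0.00311094] t 9.1
scene 168.0 x -1.7 y 84.0 yaw 0.008 rms 1.37
top 593.5 x -120.1 y 577.8 yaw 0.158 rms 2.47
```

Call:
{"fn": "move_arm", "kwargs": {
  "commands": [
    {"dx": -0.0001, "dy": -0.001, "dz": 0, "spin": 0, "fingers": 0},
    {"dx": -0.0002, "dy": -0.002, "dz": 0, "spin": 0, "fingers": 0},
    {"dx": -0.0003, "dy": -0.003, "dz": 0, "spin": 0, "fingers": 0},
    {"dx": -0.0003, "dy": -0.003, "dz": 0, "spin": 0, "fingers": 0}
  ]
}}

```text
time_s: 9.6
position: [0.5625, -0.1022, 0.0109]
tcp_rot: [-3.098, 0.418, -0.003]
force: [0.3, 0.7, -0.5]
opening: -0.0002
grip_force: 0.2
```

Call:
{"fn": "move_arm", "kwargs": {
  "commands": [
    {"dx": -0.0001, "dy": -0.001, "dz": 0, "spin": 0, "fingers": 0},
    {"dx": -0.0001, "dy": -0.0015, "dz": 0, "spin": 0, "fingers": 0},
    {"dx": -0.0001, "dy": -0.0015, "dz": 0, "spin": 0, "fingers": 0}
  ]
}}

```text
time_s: 9.9
position: [0.5624, -0.1037, 0.0109]
tcp_rot: [-3.098, 0.418, -0.003]
force: [0.7, 0.8, -0.7]
opening: -0.0003
grip_force: 0.2
```

Call:
{"fn": "move_arm", "kwargs": {
  "commands": [
    {"dx": -0.0001, "dy": -0.001, "dz": 0, "spin": 0, "fingers": 0},
    {"dx": -0.0002, "dy": -0.002, "dz": 0, "spin": 0, "fingers": 0},
    {"dx": -0.0002, "dy": -0.002, "dz": 0, "spin": 0, "fingers": 0}
  ]
}}

```text
time_s: 10.2
position: [0.5625, -0.1047, 0.0109]
tcp_rot: [-3.096, 0.417, -0.003]
force: [1.7, 6.0, -0.2]
opening: -0.0002
grip_force: 3.0
```

```bash
python3 see.py .08,0
```

```text
tcp nest mm -4.1 109.2 z 0.010902325831208943 F [ 1.72425698  5.98917914 -0.20689119] t 10.2
scene 164.5 x 68.0 y 73.1 yaw 0.007 rms 0.71
top 593.5 x -119.4 y 577.8 yaw 0.148 rms 2.46
```

Call:
{"fn": "move_arm", "kwargs": {
  "commands": [
    {"dx": -0.0001, "dy": -0.0015, "dz": 0, "spin": 0, "fingers": 0},
    {"dx": -0.0001, "dy": -0.0015, "dz": 0, "spin": 0, "fingers": 0},
    {"dx": 0.002, "dy": 0.02, "dz": 0, "spin": 0, "fingers": 0},
    {"dx": 0.002, "dy": 0.02, "dz": 0.04, "spin": 0, "fingers": 0},
    {"dx": 0, "dy": 0.05, "dz": 0.08, "spin": 5, "fingers": 0},
    {"dx": 0, "dy": 0.1, "dz": 0.1, "spin": 10, "fingers": 50},
    {"dx": -0.02, "dy": 0.15, "dz": 0.1, "spin": 18.8, "fingers": 100},
    {"dx": -0.04, "dy": 0.2, "dz": 0.1, "spin": 18.8, "fingers": 100},
    {"dx": -0.055, "dy": 0.25, "dz": 0.1, "spin": 18.8, "fingers": 100},
    {"dx": -0.055, "dy": 0.25, "dz": 0.1, "spin": 18.8, "fingers": 100}
  ]
}}

```text
time_s: 11.3
position: [0.5068, 0.1297, 0.1111]
tcp_rot: [-3.106, -0.144, 0.004]
force: [-0.1, -0.6, -0.4]
opening: 0.0726
grip_force: 0.0
```

```bash
python3 see.py .016,0 .048,3.1416 .08,0
```

```text
tcp nest mm -80.8 337.6 z 0.1110597436114434 F [-0.10575403 -0.62554072 -0.41767113] t 11.3
scene 682.0 x -2.2 y 15.4 yaw -0.001 rms 0.29
scene 677.0 x -1.5 y 47.6 yaw -0.000 rms 0.28
scene 633.0 x -2.7 y 79.5 yaw -0.002 rms 0.27
top 1844.0 x 26.8 y 45.0 yaw -0.007 rms 4.08
top 1844.0 x -28.7 y 51.5 yaw -0.036 rms 4.45
top 1844.0 x 26.8 y 45.0 yaw -0.007 rms 4.08
```

Call:
{"fn": "move_arm", "kwargs": {
  "commands": [
    {"dx": -0.0206, "dy": 0.2425, "dz": 0, "spin": 0, "fingers": 100},
    {"dx": -0.0206, "dy": 0.2425, "dz": 0, "spin": 0, "fingers": 100},
    {"dx": -0.0206, "dy": 0.2425, "dz": 0, "spin": 0, "fingers": 100},
    {"dx": -0.0206, "dy": 0.2425, "dz": 0, "spin": 0, "fingers": 100},
    {"dx": -0.0206, "dy": 0.2425, "dz": 0, "spin": 0, "fingers": 100},
    {"dx": -0.0206, "dy": 0.2425, "dz": 0, "spin": 0, "fingers": 100},
    {"dx": -0.0206, "dy": 0.2425, "dz": -0.04, "spin": 0, "fingers": 100},
    {"dx": -0.0206, "dy": 0.2425, "dz": -0.04, "spin": 0, "fingers": 100}
  ]
}}

```text
time_s: 12.2
position: [0.5157, 0.1805, 0.0922]
tcp_rot: [-3.059, -0.245, 0.012]
force: [-0.0, -0.0, 0.1]
opening: 0.085
grip_force: 0.0
```

```bash
python3 -c "
from bench import arm
s=arm.read_state();print(s['qpos'],s['position'],s['tcp_rot'])"
```

```text
[ 0.1591073   0.44410451 -0.32005812  0.80883434  0.07307375  3.14060044] [0.5157301  0.18054593 0.09215984] [-3.05907916 -0.24527911  0.01222549]
```

Call:
{"fn": "move_arm", "kwargs": {
  "commands": [
    {"dx": 0, "dy": 0, "dz": 0.03, "spin": 80, "fingers": 100},
    {"dx": 0, "dy": 0, "dz": 0.03, "spin": 80, "fingers": 100},
    {"dx": 0, "dy": 0, "dz": 0.03, "spin": 80, "fingers": 100},
    {"dx": 0, "dy": 0, "dz": 0.03, "spin": 80, "fingers": 100},
    {"dx": 0, "dy": 0, "dz": 0.03, "spin": 80, "fingers": 100},
    {"dx": 0, "dy": 0, "dz": 0.03, "spin": 80, "fingers": 100},
    {"dx": 0, "dy": 0, "dz": 0.03, "spin": 80, "fingers": 100},
    {"dx": 0, "dy": 0, "dz": 0.03, "spin": 80, "fingers": 100},
    {"dx": 0, "dy": 0, "dz": 0.03, "spin": 80, "fingers": 100},
    {"dx": 0, "dy": 0, "dz": 0.03, "spin": 80, "fingers": 100}
  ]
}}

```text
time_s: 13.2
position: [0.5154, 0.1807, 0.1221]
tcp_rot: [-2.194, -2.175, 0.083]
force: [-0.0, 0.4, 0.6]
opening: 0.0851
grip_force: 0.0
```

```bash
cat > st.py <<'E'
from bench import arm
from scipy.spatial.transform import Rotation as Q
import numpy as np
s=arm.read_state();m=Q.from_rotvec(s['tcp_rot']).as_matrix();print(s['qpos'].round(3),s['position'],'x-angle deg',np.degrees(np.arctan2(m[1,0],m[0,0])).round(2),'z axis',m[:,2].round(3))
E
python3 st.py
```

```text
[ 0.196  0.471 -0.186  0.987  0.013  1.775] [0.51536144 0.18069849 0.12208958] x-angle deg 89.51 z axis [-0.074 -0.002 -0.997]
```

Call:
{"fn": "move_arm", "kwargs": {
  "commands": [
    {"dx": -0.0292, "dy": 0.1915, "dz": 0, "spin": 94, "fingers": 100},
    {"dx": -0.0292, "dy": 0.1915, "dz": 0, "spin": 94, "fingers": 100},
    {"dx": -0.0292, "dy": 0.1915, "dz": 0, "spin": 94, "fingers": 100},
    {"dx": -0.0292, "dy": 0.1915, "dz": 0, "spin": 94, "fingers": 100},
    {"dx": -0.0292, "dy": 0.1915, "dz": 0, "spin": 94, "fingers": 100},
    {"dx": -0.0292, "dy": 0.1915, "dz": 0, "spin": 94, "fingers": 100},
    {"dx": -0.0292, "dy": 0.1915, "dz": 0, "spin": 94, "fingers": 100},
    {"dx": -0.0292, "dy": 0.1915, "dz": 0, "spin": 94, "fingers": 100},
    {"dx": -0.0292, "dy": 0.1915, "dz": 0, "spin": 94, "fingers": 100},
    {"dx": -0.0292, "dy": 0.1915, "dz": 0, "spin": 94, "fingers": 100}
  ]
}}

```text
time_s: 14.2
position: [0.4863, 0.372, 0.1219]
tcp_rot: [-0.124, -3.135, 0.116]
force: [-0.5, -0.2, -0.8]
opening: 0.0858
grip_force: 0.0
```

Call:
{"fn": "move_arm", "kwargs": {
  "commands": [
    {"dx": 0, "dy": 0, "dz": 0, "spin": 8, "fingers": 100},
    {"dx": 0, "dy": 0, "dz": 0, "spin": 8, "fingers": 100},
    {"dx": 0, "dy": 0, "dz": 0, "spin": 8, "fingers": 100}
  ]
}}

```text
time_s: 14.5
position: [0.4863, 0.3721, 0.1225]
tcp_rot: [-0.079, 3.135, -0.115]
force: [0.8, 0.5, -0.4]
opening: 0.0852
grip_force: 0.0
```

```bash
python3 st.py
```

```text
[ 0.568  0.563 -0.026  1.018 -0.065  0.519] [0.4863167  0.3721074  0.12246171] x-angle deg -177.1 z axis [ 0.005 -0.073 -0.997]
```

The last joint hit its stop and left the tool tilted 4° along the closing line, with the tips leaning toward the nest's stop. That is tolerable for the grasp, and for pushing it puts the contact low on the face. I'll carry on and grip wedge_b.

Call:
{"fn": "move_arm", "kwargs": {
  "commands": [
    {"dx": 0, "dy": -0.0013, "dz": -0.05, "spin": 0.5, "fingers": 100},
    {"dx": 0, "dy": -0.0013, "dz": -0.09, "spin": 0.5, "fingers": 100},
    {"dx": 0, "dy": -0.0013, "dz": -0.114, "spin": 0.5, "fingers": 100},
    {"dx": 0, "dy": -0.0013, "dz": -0.114, "spin": 0.5, "fingers": 100},
    {"dx": 0, "dy": -0.0013, "dz": -0.114, "spin": 0.5, "fingers": 0},
    {"dx": 0, "dy": -0.0013, "dz": -0.114, "spin": 0.5, "fingers": 0},
    {"dx": 0, "dy": -0.0013, "dz": -0.114, "spin": 0.5, "fingers": 0},
    {"dx": 0, "dy": -0.0013, "dz": -0.114, "spin": 0.5, "fingers": 0},
    {"dx": 0, "dy": -0.0013, "dz": -0.114, "spin": 0.5, "fingers": 0},
    {"dx": 0, "dy": -0.0013, "dz": -0.114, "spin": 0.5, "fingers": 0}
  ],
  "grip_force": 30
}}

```text
time_s: 15.5
position: [0.4875, 0.3717, 0.0109]
tcp_rot: [-0.099, 3.131, -0.112]
force: [-1.1, -0.4, 9.1]
opening: 0.0336
grip_force: 29.0
```

Call:
{"fn": "move_arm", "kwargs": {
  "commands": [
    {"dx": 0, "dy": 0, "dz": 0.04, "spin": 0, "fingers": 0},
    {"dx": 0, "dy": 0, "dz": 0.08, "spin": 0, "fingers": 0},
    {"dx": 0.0857, "dy": -0.4183, "dz": 0.08, "spin": -14, "fingers": 0},
    {"dx": 0.0857, "dy": -0.4183, "dz": 0.08, "spin": -14, "fingers": 0},
    {"dx": 0.0857, "dy": -0.4183, "dz": 0.08, "spin": -14, "fingers": 0},
    {"dx": 0.0857, "dy": -0.4183, "dz": 0.08, "spin": -14, "fingers": 0},
    {"dx": 0.0857, "dy": -0.4183, "dz": 0.08, "spin": -14, "fingers": 0},
    {"dx": 0.0857, "dy": -0.4183, "dz": 0.08, "spin": -14, "fingers": 0},
    {"dx": 0.0857, "dy": -0.4183, "dz": 0.08, "spin": -14, "fingers": 0},
    {"dx": 0.0857, "dy": -0.4183, "dz": 0.08, "spin": -14, "fingers": 0}
  ]
}}

```text
time_s: 16.5
position: [0.5673, -0.0229, 0.09]
tcp_rot: [-0.284, -3.123, 0.115]
force: [1.2, -0.5, -1.2]
opening: 0.0334
grip_force: 29.9
```

Call:
{"fn": "move_arm", "kwargs": {
  "commands": [
    {"dx": 0.008, "dy": -0.05, "dz": 0, "spin": 0, "fingers": 0},
    {"dx": 0, "dy": 0, "dz": 0, "spin": 0, "fingers": 0}
  ]
}}

```text
time_s: 16.7
position: [0.5702, -0.0383, 0.0904]
tcp_rot: [0.322, 3.122, -0.122]
force: [1.8, 3.5, -1.4]
opening: 0.0331
grip_force: 29.9
```

```bash
python3 st.py; python3 see.py .165,3.1416; python3 - <<'E'
from bench import arm
import cv2
p=arm.read_camera("scene");cv2.imwrite("pics/held_b.png",cv2.resize(p["img"][130:370,180:500],None,fx=2.4,fy=2.4))
E
```

```text
[-0.151  0.493 -0.241  0.832 -0.078  0.055] [ 0.57019688 -0.03831907  0.0903903 ] x-angle deg 168.23 z axis [-0.007 -0.078 -0.997]
tcp nest mm -2.4 176.0 z 0.09039029646135222 F [ 1.77334671  3.49644742 -1.4402807 ] t 16.7
scene 235.5 x 38.0 y 203.4 yaw -0.002 rms 2.50
top 972.5 x -8.2 y 24.8 yaw 0.227 rms 1.71
```

View pics/held_b.png

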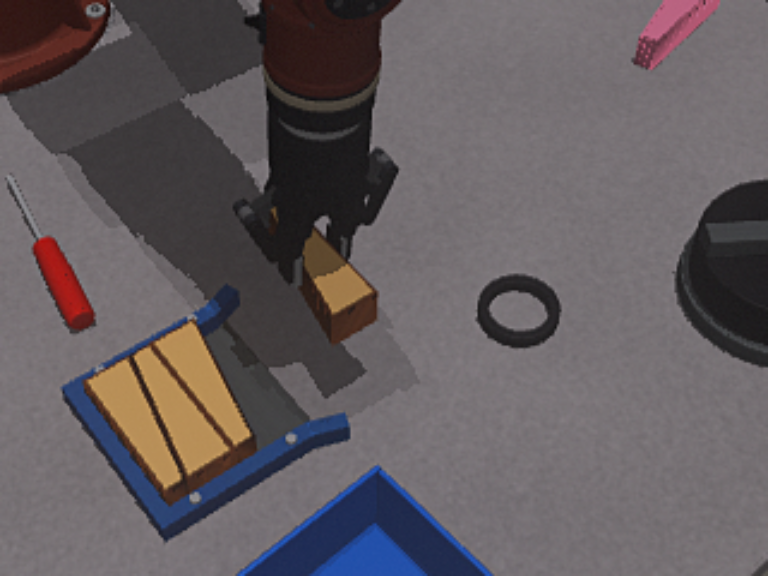

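Call:
{"fn": "move_arm", "kwargs": {
  "commands": [
    {"dx": 0, "dy": 0, "dz": 0, "spin": 0, "fingers": 0},
    {"dx": 0, "dy": 0, "dz": 0, "spin": 0, "fingers": 0}
  ]
}}

```text
time_s: 17.05
position: [0.5672, -0.0204, 0.0895]
tcp_rot: [-0.281, -3.123, 0.115]
force: [-0.8, 0.1, -0.7]
opening: 0.033
grip_force: 30.0
```

```bash
python3 st.py
```

```text
[-0.123  0.492 -0.247  0.834 -0.073  0.057] [ 0.56718881 -0.02042471  0.08949496] x-angle deg 169.7 z axis [-0.01  -0.073 -0.997]
```

Call:
{"fn": "move_arm", "kwargs": {
  "commands": [
    {"dx": 0.0057, "dy": -0.0292, "dz": 0, "spin": -0.2, "fingers": 0},
    {"dx": 0.0057, "dy": -0.0292, "dz": -0.03, "spin": -0.2, "fingers": 0},
    {"dx": 0.0057, "dy": -0.0292, "dz": -0.06, "spin": -0.2, "fingers": 0},
    {"dx": 0.0057, "dy": -0.0292, "dz": -0.075, "spin": -0.2, "fingers": 0},
    {"dx": 0.0057, "dy": -0.0292, "dz": -0.075, "spin": -0.2, "fingers": 0},
    {"dx": 0.0048, "dy": -0.0392, "dz": -0.075, "spin": -0.2, "fingers": 0},
    {"dx": 0.0039, "dy": -0.0492, "dz": -0.075, "spin": -0.2, "fingers": 0},
    {"dx": 0.0039, "dy": -0.0492, "dz": -0.075, "spin": -0.2, "fingers": 0}
  ]
}}

```text
time_s: 17.85
position: [0.5715, -0.0717, 0.0152]
tcp_rot: [-0.291, -3.123, 0.116]
force: [-0.2, 0.6, -0.5]
opening: 0.033
grip_force: 29.4
```

```bash
python3 st.py; python3 see.py
```

```text
[-0.21   0.59  -0.306  0.669 -0.074 -0.025] [ 0.57150378 -0.07167761  0.01516555] x-angle deg 169.37 z axis [-0.01  -0.073 -0.997]
tcp nest mm 1.9 142.9 z 0.015165552780106624 F [-0.18685693  0.64935707 -0.46781089] t 17.85
```

Call:
{"fn": "move_arm", "kwargs": {
  "commands": [
    {"dx": 0, "dy": 0, "dz": -0.003, "spin": 0, "fingers": 0},
    {"dx": 0, "dy": 0, "dz": -0.003, "spin": 0, "fingers": 55},
    {"dx": 0, "dy": 0, "dz": -0.003, "spin": 0, "fingers": 55},
    {"dx": 0, "dy": 0, "dz": -0.003, "spin": 0, "fingers": 55},
    {"dx": 0, "dy": 0, "dz": -0.003, "spin": 0, "fingers": 55},
    {"dx": 0, "dy": 0, "dz": 0.03, "spin": 0, "fingers": 55},
    {"dx": 0, "dy": 0, "dz": 0.07, "spin": 0, "fingers": 55},
    {"dx": 0.0064, "dy": 0.0467, "dz": 0.07, "spin": 5.4, "fingers": 0},
    {"dx": 0.0064, "dy": 0.0467, "dz": 0.07, "spin": 5.4, "fingers": 0},
    {"dx": 0.0064, "dy": 0.0467, "dz": 0.07, "spin": 5.4, "fingers": 0}
  ]
}}

```text
time_s: 18.95
position: [0.5771, -0.0225, 0.0841]
tcp_rot: [-0.139, -3.135, 0.115]
force: [-0.4, -0.3, 1.0]
opening: 0.0042
grip_force: 0.0
```

```bash
python3 st.py; python3 see.py .143,3.1416
```

```text
[-0.124  0.51  -0.232  0.825 -0.073 -0.036] [ 0.57706641 -0.02246475  0.08412812] x-angle deg 174.93 z axis [-0.005 -0.073 -0.997]
tcp nest mm 3.0 192.4 z 0.08412812244226006 F [-0.40884918 -0.29081041  0.95754772] t 18.95
scene 352.0 x 70.8 y 140.1 yaw 0.015 rms 2.20
top 997.5 x -8.2 y 25.4 yaw 0.230 rms 1.79
```

Call:
{"fn": "move_arm", "kwargs": {
  "commands": [
    {"dx": 0, "dy": 0, "dz": -0.04, "spin": 0, "fingers": 0},
    {"dx": 0, "dy": 0, "dz": -0.073, "spin": 0, "fingers": 0},
    {"dx": 0, "dy": 0, "dz": -0.073, "spin": 0, "fingers": 0},
    {"dx": -0.001, "dy": -0.01, "dz": -0.073, "spin": 0, "fingers": 0},
    {"dx": -0.0015, "dy": -0.016, "dz": -0.073, "spin": 0, "fingers": 0},
    {"dx": -0.002, "dy": -0.022, "dz": -0.073, "spin": 0, "fingers": 0},
    {"dx": -0.0025, "dy": -0.028, "dz": -0.073, "spin": 0, "fingers": 0},
    {"dx": -0.003, "dy": -0.034, "dz": -0.073, "spin": 0, "fingers": 0},
    {"dx": -0.0036, "dy": -0.04, "dz": -0.073, "spin": 0, "fingers": 0},
    {"dx": -0.0036, "dy": -0.04, "dz": -0.073, "spin": 0, "fingers": 0}
  ]
}}

```text
time_s: 20.05
position: [0.5736, -0.0642, 0.0113]
tcp_rot: [-0.143, -3.135, 0.116]
force: [0.6, -0.1, 0.3]
opening: -0.0001
grip_force: 0.0
```

```bash
python3 st.py; python3 see.py
```

```text
[-0.197  0.595 -0.311  0.655 -0.073 -0.106] [ 0.57355614 -0.06419898  0.01125856] x-angle deg 174.8 z axis [-0.005 -0.073 -0.997]
tcp nest mm 3.3 150.5 z 0.011258561659247903 F [ 0.60687703 -0.09044555  0.29277692] t 20.05
```

Call:
{"fn": "move_arm", "kwargs": {
  "commands": [
    {"dx": -0.0002, "dy": -0.002, "dz": 0, "spin": 0, "fingers": 0},
    {"dx": -0.0004, "dy": -0.004, "dz": 0, "spin": 0, "fingers": 0},
    {"dx": -0.0005, "dy": -0.006, "dz": 0, "spin": 0, "fingers": 0},
    {"dx": -0.0006, "dy": -0.007, "dz": 0, "spin": 0, "fingers": 0},
    {"dx": -0.0006, "dy": -0.007, "dz": 0, "spin": 0, "fingers": 0}
  ]
}}

```text
time_s: 20.65
position: [0.5729, -0.0705, 0.0111]
tcp_rot: [-0.141, -3.135, 0.115]
force: [-0.5, -0.2, 0.0]
opening: 0.0003
grip_force: 0.0
```

Call:
{"fn": "move_arm", "kwargs": {
  "commands": [
    {"dx": -0.0001, "dy": -0.001, "dz": 0, "spin": 0, "fingers": 0},
    {"dx": -0.0002, "dy": -0.002, "dz": 0, "spin": 0, "fingers": 0},
    {"dx": -0.0003, "dy": -0.003, "dz": 0, "spin": 0, "fingers": 0},
    {"dx": -0.0003, "dy": -0.003, "dz": 0, "spin": 0, "fingers": 0}
  ]
}}

```text
time_s: 21.05
position: [0.5726, -0.0734, 0.0111]
tcp_rot: [-0.141, -3.135, 0.115]
force: [0.2, 0.8, -0.9]
opening: -0.0004
grip_force: 0.0
```

```bash
python3 - <<'E'
from bench import arm
import cv2
p=arm.read_camera("scene");cv2.imwrite("pics/push_b.png",cv2.resize(p["img"][210:370,190:400],None,fx=3.5,fy=3.5))
E
```

```text
(no output)
```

View pics/push_b.png

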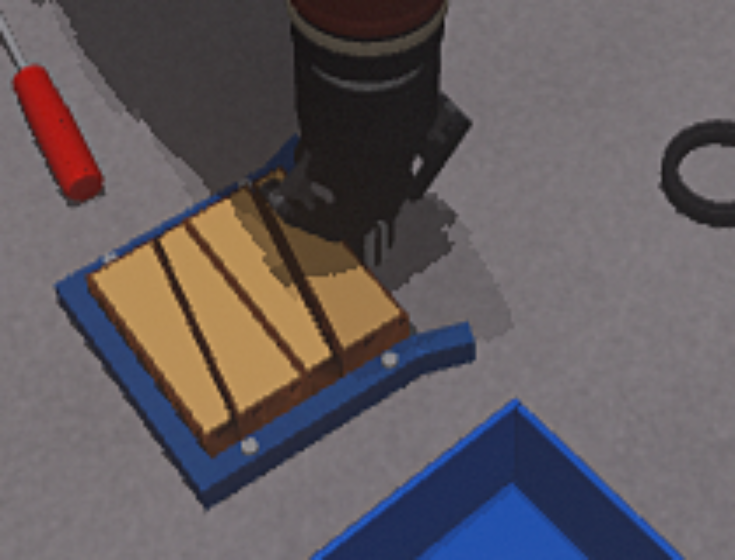

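The fourth wedge is nearly home, with its dark gap line running from (260,190) to (340,370). I'll press it in by small steps until the force rises.

Call:
{"fn": "move_arm", "kwargs": {
  "commands": [
    {"dx": -0.0001, "dy": -0.001, "dz": 0, "spin": 0, "fingers": 0},
    {"dx": -0.0002, "dy": -0.002, "dz": 0, "spin": 0, "fingers": 0},
    {"dx": -0.0002, "dy": -0.002, "dz": 0, "spin": 0, "fingers": 0}
  ]
}}

```text
time_s: 21.4
position: [0.5724, -0.0754, 0.0111]
tcp_rot: [-0.141, -3.135, 0.115]
force: [0.6, -0.5, -0.0]
opening: -0.0001
grip_force: 0.0
```

Call:
{"fn": "move_arm", "kwargs": {
  "commands": [
    {"dx": -0.0001, "dy": -0.001, "dz": 0, "spin": 0, "fingers": 0},
    {"dx": -0.0002, "dy": -0.002, "dz": 0, "spin": 0, "fingers": 0},
    {"dx": -0.0002, "dy": -0.002, "dz": 0, "spin": 0, "fingers": 0}
  ]
}}

```text
time_s: 21.7
position: [0.5724, -0.0761, 0.0111]
tcp_rot: [-0.14, -3.135, 0.111]
force: [0.6, 6.2, 1.7]
opening: -0.0004
grip_force: 3.6
```

Call:
{"fn": "move_arm", "kwargs": {
  "commands": [
    {"dx": -0.0002, "dy": -0.0015, "dz": 0, "spin": 0, "fingers": 0},
    {"dx": -0.0002, "dy": -0.0015, "dz": 0, "spin": 0, "fingers": 0},
    {"dx": 0.002, "dy": 0.02, "dz": 0, "spin": 0, "fingers": 0},
    {"dx": 0.002, "dy": 0.025, "dz": 0.04, "spin": 0, "fingers": 0},
    {"dx": -0.02, "dy": 0.07, "dz": 0.09, "spin": 0, "fingers": 0},
    {"dx": -0.04, "dy": 0.12, "dz": 0.12, "spin": 0, "fingers": 0},
    {"dx": -0.08, "dy": 0.16, "dz": 0.12, "spin": 0, "fingers": 0},
    {"dx": -0.1, "dy": 0.2, "dz": 0.12, "spin": 0, "fingers": 0},
    {"dx": -0.1, "dy": 0.2, "dz": 0.12, "spin": 0, "fingers": 0}
  ]
}}

```text
time_s: 22.6
position: [0.4703, 0.1248, 0.1318]
tcp_rot: [-0.139, -3.135, 0.114]
force: [0.6, 0.2, 0.6]
opening: -0.0
grip_force: 0.0
```

```bash
sed -i 's/140),(35/140),(35/' h.py; python3 see.py .016,0 .048,3.1416 .08,0 .112,3.1416; python3 - <<'E'
from bench import arm
import cv2
p=arm.read_camera("scene");cv2.imwrite("pics/final.png",cv2.resize(p["img"][210:370,190:400],None,fx=3.5,fy=3.5))
E
```

```text
tcp nest mm -116.7 329.4 z 0.1318250099625486 F [0.55977701 0.16817978 0.63324437] t 22.6
scene 678.5 x -2.2 y 15.4 yaw 0.000 rms 0.27
scene 672.5 x -1.7 y 47.6 yaw 0.001 rms 0.26
scene 631.0 x -2.8 y 79.5 yaw -0.003 rms 0.26
scene 633.0 x -2.0 y 111.6 yaw 0.000 rms 0.25
top 2490.5 x 41.7 y 62.4 yaw 0.064 rms 6.39
top 2490.5 x -42.4 y 63.7 yaw 0.096 rms 6.44
top 2490.5 x 41.7 y 62.4 yaw 0.064 rms 6.39
top 2490.5 x -42.4 y 63.7 yaw 0.096 rms 6.44
```

View pics/final.png

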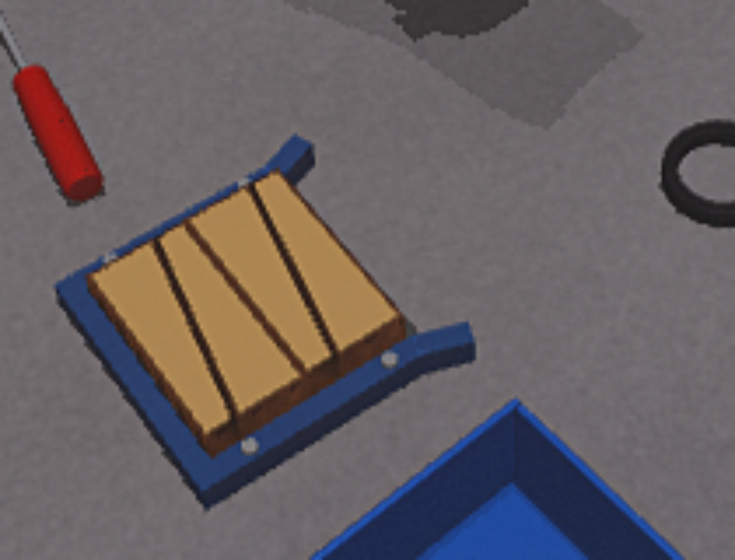

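All four wedges fill the nest. They sit at y = 15.4, 47.6, 79.5 and 111.6 mm with yaw errors up to 0.003 rad, and the arm is clear of everything. I'm handing in.

```bash
python3 -c "
from bench import arm
print(arm.job_done())"
```

```text
the job is handed in; nothing more can be done
None
```

The job is handed in: the last scene-camera check had all four wedges packed head to tail within 0.6 mm of their ideal distances from the stop, the packed two in place, and the arm clear.

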